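# Load the jar shaker, shut its guard and hold the enabling plunger half-way

### The job

Take the smaller of the two jars that stand to the left of the bench scale and stand it upright in the round seat of the jar shaker, then slide the shaker's clear guard fully shut over it. Only then press the palm plunger of the control box half-way down, to 12 mm of its 24 mm travel, and finish while still holding it there: less or more is off, and pushing it close to the bottom trips the machine. Leave the bigger jar where it stands.

Things in the scene. Friction and masses are not known exactly. Their poses are not given: they have to be found in the camera images.
- shaker: Bench jar shaker, fixed: grey and aluminium housing 170 mm (its x) by 250 mm (its y), origin at the centre of its underside, z up. The flat deck is 40 mm above the worktop. At its +y end a grey end wall stands 63 mm above the deck, inner face 56 mm beyond the seat's centre. Steel rails 9 mm high run along y, centred at x = -66 and +66 mm.
- jar_seat (a point): Centre of the floor of the round recess in the shaker's deck, open at the top: 50 mm diameter, 8 mm deep (floor 32 mm above the worktop), with axes like the shaker's. It lies 55 mm towards +y from the shaker's middle.
- sliding_guard (a joint): Opening of the clear guard in m: 0 = fully shut against the end wall, 0.130 = fully open; it starts nearly fully open. It shuts towards the shaker's +y, needs about 2 N and stays where left. It is a clear hood 120 mm wide, 95 mm long, top 104 mm above the worktop, open towards the seat. Shut, it reaches from 40 mm on the seat centre's -y side to the end wall.
- guard_handle (a point): Point on the guard's upright black handle fin, 22 mm above the hood's top and 12 mm below the fin's top edge, in the middle of the fin; moves with the guard; axes like the shaker's. The fin is 12 mm thick along the shaker's y, 50 mm wide along its x and 34 mm high above the hood.
- control_box: Grey control box 96 x 96 mm, fixed to the worktop, 50 mm high with its collar; origin at the centre of its underside. It carries the palm plunger in its middle.
- enable_plunger (a joint): Travel of the palm plunger in m, 0 = released, grows as it is pressed straight down, 0.024 = bottom stop; half-way = 0.012. Spring: about 2.5 N to start moving, 5.5 N at half-way, 8.5 N at the bottom; it springs back when let go.
- plunger_top (a point): Centre of the flat top of the plunger's black round pad (42 mm diameter, 11 mm thick); moves with it; 90 mm above the worktop when released, 78 mm at half-way. A dark ring on the steel stem meets the aluminium collar at half-way.
- small_jar_centre (a point): Centre, half-way up, of the smaller loose jar: closed, round, 44 mm diameter, 60 mm high, white cap, about 0.12 kg, standing upright. In the seat its centre is 62 mm above the worktop. Grip it at its centre or higher so that the fingertips clear the deck.
- big_jar_centre (a point): Centre, half-way up, of the bigger loose jar: 52 mm diameter, 76 mm high. It does not belong in the seat and stays where it is.
There are look-alikes about, which are no part of the job. What is shaped like the part that bears small_jar_centre but purple or yellow is not meant.

How it is judged:
On the way, in this order (a step that is already met when the one before it is completed fails the run):
1. the small jar stands upright in the seat, the guard still open (horizontal distance between small_jar_centre and jar_seat below 0.007 m and z of small_jar_centre in the frame of jar_seat below 0.034 m and angle between small_jar_centre's own z axis and vertical below 0.1 rad and value of joint sliding_guard above 0.05 m), for 0.2 s.
2. the guard is fully shut (value of joint sliding_guard below 0.006 m), for 0.2 s.
3. the plunger is held about half-way (value of joint enable_plunger between 0.009 and 0.015 m), for 0.5 s.
At the end, for the whole second after the job is handed in: The small jar stands upright (within 6 degrees) down in the seat (centre within 7 mm sideways and 4 mm in height), the guard is shut to within 6 mm, the robot itself holds the plunger pressed between 9 and 15 mm, and the bigger jar is within 20 mm of where it stood (all of step 3 and horizontal distance between small_jar_centre and jar_seat below 0.007 m and z of small_jar_centre in the frame of jar_seat below 0.034 m and angle between small_jar_centre's own z axis and vertical below 0.1 rad and value of joint sliding_guard below 0.006 m and (contact force between control_box and the fingers above 2 N or contact force between control_box and the arm above 2 N) and distance of big_jar_centre from where it was at the start of the episode below 0.02 m); the arm keeps its last pose, push and grip.
It fails at once if the plunger is pressed while the guard is open (value of joint enable_plunger above 0.006 m and value of joint sliding_guard above 0.01 m).
It fails at once if the plunger is pushed close to its bottom (past 20 mm) (value of joint enable_plunger above 0.02 m).
It fails at once if the bigger jar is knocked away or moved (distance of big_jar_centre from where it was at the start of the episode above 0.03 m).
It also fails if it takes over 58 s, if anything falls off the work surface, if the arm or the gripper's body presses on something with over 40 N, if the wrist force passes 120 N, or if a joint passes its speed limit or range.

### The arm

A 6-joint arm with a two-finger parallel gripper is mounted at the origin on a cart in front of the work surface, level with it; the furniture and walls round the work are solid. World frame = base frame: x ahead of the robot, y to its left, z up, the work surface at z = 0. Lengths are in m, angles in rad, forces in N, time in s.
With the tool pointing down it reaches from about 0.35 to 0.775 m from the base axis. Payload 5.5 kg.
Tool frame: the origin (TCP) lies at the very end of the fingers, on their centre line; the grasp point (between the pads) lies 19 mm behind it; z points along the fingers, y is the line along which they close (so a half turn about z gives the same grasp; the last joint's range is limited). The gripper opens to 85 mm and grips with 20 to 120 N. Pads are 22 mm wide; open, the fingers measure 114 mm over their backs; the gripper's body (76 mm by 85 mm) begins 54 mm behind the grasp point. The pads swing forward as they close: fully open they stand 13 mm farther back than shut.
Start: joints at [-0.14, 0.313, 0.046, 1.304, 0, 1.431], TCP at [0.575, -0, 0.231] pointing down, gripper open.
Joint ranges: [-2.76, 2.76], [-0.86, 1.69], [-1.03, 1.26], [-2.2, 2.34], [-1.47, 1.5], [-3.14, 3.14]. Speed limits (rad/s): [2.57, 2.57, 3.14, 3.14, 3.14, 3.14].

### API

Orientations are given as a unit quaternion [w, x, y, z].
In Python, from workcell import env gives the robot as it stands. The module is installed in compiled form; this text tells all that it offers.
- The arm moves only by the tool jog_arm, never from a script. Its arguments are lists of equal length, an entry for each row: "gripper": the opening, from 0 (shut) to 1 (fully open); "offset": the shift along the world's x, y, z in cm, a list of three; "twist": the turn about the world's z in degrees. In form: {"gripper": [gripper, ...], "offset": [[dx, dy, dz], ...], "twist": [twist, ...]}. A call has exactly 8 rows; each row is the pose to reach, as a shift and turn from the pose commanded when the call began; what a row does not reach only later rows make up. A row lasts 1/8 s, in which the tool goes at most 62.5 mm and 10.7 degrees, less where a joint would pass 70% of its speed; a pose out of reach is approached as far as the arm can. A call with a gripper value outside its range is refused whole. The fingers move at their own pace and stop on an object; "squeeze" is the grip in N (left out, the last holds). Time passes only in rows, so rows that repeat a pose let the fingers close, or fill a call up. It gives the time, the measured TCP pose, the force, the opening and the grip force at its end, in the units of the state.
- env.get_state(): the state, without advancing time (a new reading comes with each control period).
- env.read_camera(name): name is "scene" or "side" or "wrist"; returns a dict with "image" (420x560x3 uint8, red, green, blue), "z_map" (420x560 float32, m along the optical axis (not along the pixel's ray), 0 where there is no reading), "fovy" (degrees; the focal length in pixels is half the picture's height over the tangent of half this angle, whatever the lens; pixels are square), "cx", "cy" (the principal point, pixels), "distortion" ([k1, k2, p1, p2, k3] as OpenCV has them; the pictures are not rectified), "cam_to_world" (4x4, takes a point from camera to world coordinates). Camera axes: x right, y up, looking along -z (the intrinsics and any distortion apply to the point x, -y, -z); pixel columns grow to the right and rows downward; lengths in m; the calibration is good to about 2 mm. A picture is of the moment at which its call begins.
- env.hand_in(): hands the job in; it is judged then, once.
The state is a dict: "clock": time; "joint_pos": joint angles; "qvel": joint speeds; "tau": joint torques, N m; "tcp_pos": TCP position; "orientation": TCP orientation; "wrist_force": force on the tool from outside, world axes, zero at the start; "ft_torque": the same for the moment, N m; "finger_gap": finger opening in m; "grip_force": force on a finger pad.
Only numpy, scipy, OpenCV 4.12 (cv2) and the standard library are available. Lean on these libraries where they do the work, as an engineer would, in place of code of your own. Each camera call takes 0.05 s, during which the arm holds its last target. There are 200 camera calls.

## Working session

There is one attempt and no reset: what is moved stays moved. The work goes in short steps, Python scripts to look and compute and a tool call to move; the robot and the scene stay as the last step left them, time stands still between calls to the robot, and variables do not carry over. Pictures are saved under pics/ and viewed, at most 10 in all, crops included, and the job is handed in when it is done.

Besides the shell and the picture viewer there is one more tool, called after ">>>" in YAML: its name, and indented under it one key for each argument. jog_arm: Moves the arm, as the interface text tells. Its arguments: {"type":"object","properties":{"gripper":{"type":"array"},"offset":{"type":"array"},"twist":{"type":"array"},"squeeze":{"type":"number"}},"required":["gripper","offset","twist"]}

```bash
mkdir -p pics
cat > h.py <<'E'
import numpy as np, cv2, pickle
from workcell import env
def grab(n):
    c=env.read_camera(n); pickle.dump(c,open(f'{n}.pkl','wb')); return c
def load(n): return pickle.load(open(f'{n}.pkl','rb'))
def world(c,uv,z=None):
    """pixels -> world, by depth map, or by intersection with height z"""
    uv=np.atleast_2d(np.float64(uv)); h=c['image'].shape[0]; f=h/2/np.tan(np.radians(c['fovy'])/2)
    K=np.array([[f,0,c['cx']],[0,f,c['cy']],[0,0,1]])
    n=cv2.undistortPoints(uv[:,None],K,np.array(c['distortion'],float))[:,0]
    d=np.c_[n[:,0],-n[:,1],-np.ones(len(n))]; T=np.array(c['cam_to_world'])
    if z is None:
        s=np.array([c['z_map'][int(round(v)),int(round(u))] for u,v in uv])
    else:
        s=(z-T[2,3])/(d@T[:3,:3].T)[:,2]
    return (d*np.reshape(s,(-1,1)))@T[:3,:3].T+T[:3,3]
def save(img,n): cv2.imwrite(f'pics/{n}.png',cv2.cvtColor(img,cv2.COLOR_RGB2BGR))
E
python3 - <<'E'
from h import *
for n in('scene','side'): c=grab(n); save(c['image'],n+'0'); print(c['fovy'],c['distortion'],np.round(c['cam_to_world'],2).tolist())
print(env.get_state())
E
```

```text
43.620122326696546 [-0.07201155  0.          0.          0.          0.        ] [[0.74, 0.49, -0.46, -0.06], [-0.67, 0.55, -0.49, -0.63], [0.01, 0.67, 0.74, 1.0], [0.0, 0.0, 0.0, 1.0]]
44.64132380597986 [0.01120629 0.         0.         0.         0.        ] [[0.96, 0.16, -0.21, 0.27], [-0.27, 0.61, -0.75, -0.88], [0.01, 0.78, 0.63, 0.81], [0.0, 0.0, 0.0, 1.0]]
{'clock': 0.1, 'joint_pos': array([-1.39613785e-01,  3.13910165e-01,  4.50784805e-02,  1.30362381e+00,
       -6.63981586e-06,  1.43116070e+00]), 'qvel': array([-3.31840959e-04, -1.08259191e-03,  3.16037226e-03, -6.13612783e-05,
       -7.34618546e-04, -1.77828032e-04]), 'tau': array([ 3.58776997e-03, -4.81727242e+01,  2.99244744e+01,  1.27543980e-02,
       -1.12281841e-04,  1.60051752e-05]), 'tcp_pos': array([5.74527393e-01, 4.68467594e-05, 2.30500902e-01]), 'orientation': array([-6.60536853e-04,  7.07098813e-01,  7.07114263e-01, -5.01908891e-04]), 'wrist_force': array([ 0.18917751,  0.07328321, -0.52445509]), 'ft_torque': array([-0.01136401,  0.00771628,  0.01650442]), 'grip_force': 0.0, 'finger_gap': 0.08513832171365428}
```

View pics/scene0.png

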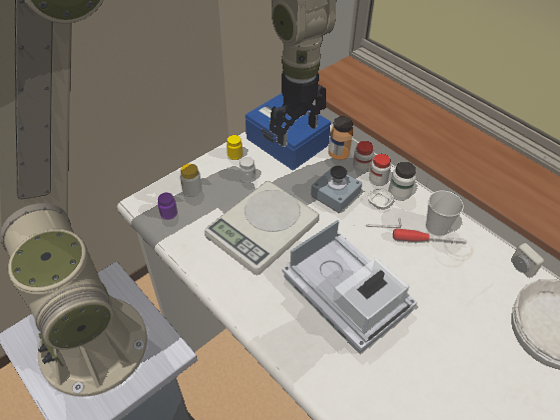

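View pics/side0.png

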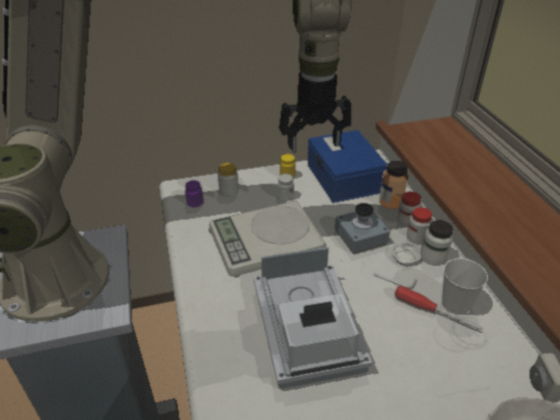

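The candidates for the jar in the scene view are purple (167,206), gold-capped bigger (191,180), yellow (235,147) and white-capped small (247,168). I choose the white-capped one. The shaker is at about (350,285), with its end wall towards the scale, its seat at (331,268) and the guard fin at (372,285). The plunger is at (339,173).

Run:
```python
from h import *
c=load('scene'); im=c['image']
a=cv2.resize(im[130:225,150:280],None,fx=4,fy=4,interpolation=cv2.INTER_CUBIC)
b=cv2.resize(im[160:350,275:425],None,fx=4,fy=4,interpolation=cv2.INTER_CUBIC)[:760]
save(a,'jars'); save(cv2.resize(im[205:350,270:420],None,fx=4,fy=4,interpolation=cv2.INTER_CUBIC),'shaker')
P=[(247,160),(247,168),(247,176),(191,169),(191,185),(235,140),(331,268),(372,278),(338,171),(338,174)]
print(np.c_[P,np.round(world(c,P),3)])
s=load('side')
save(cv2.resize(s['image'][195:385,245:375],None,fx=3,fy=3,interpolation=cv2.INTER_CUBIC),'shaker_s')
```

```text
[[ 2.47e+02  1.60e+02  5.62e-01  1.70e-01  5.70e-02]
 [ 2.47e+02  1.68e+02  5.46e-01  1.51e-01  5.20e-02]
 [ 2.47e+02  1.76e+02  5.42e-01  1.48e-01  2.70e-02]
 [ 1.91e+02  1.69e+02  4.22e-01  2.23e-01  7.60e-02]
 [ 1.91e+02  1.85e+02  4.05e-01  2.05e-01  4.30e-02]
 [ 2.35e+02  1.40e+02  5.87e-01  2.51e-01  6.00e-02]
 [ 3.31e+02  2.68e+02  4.93e-01 -2.07e-01  3.10e-02]
 [ 3.72e+02  2.78e+02  4.75e-01 -3.25e-01  1.39e-01]
 [ 3.38e+02  1.71e+02  6.84e-01 -3.90e-02  9.00e-02]
 [ 3.38e+02  1.74e+02  6.77e-01 -4.60e-02  8.90e-02]]
```

View pics/jars.png

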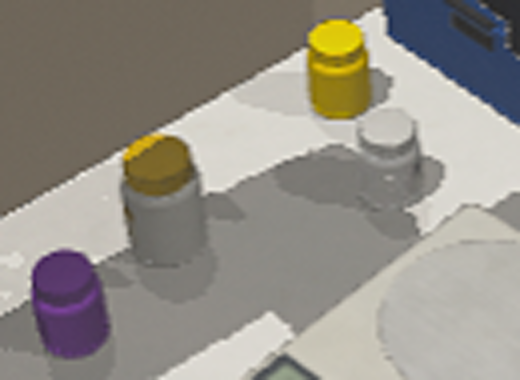

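View pics/shaker.png

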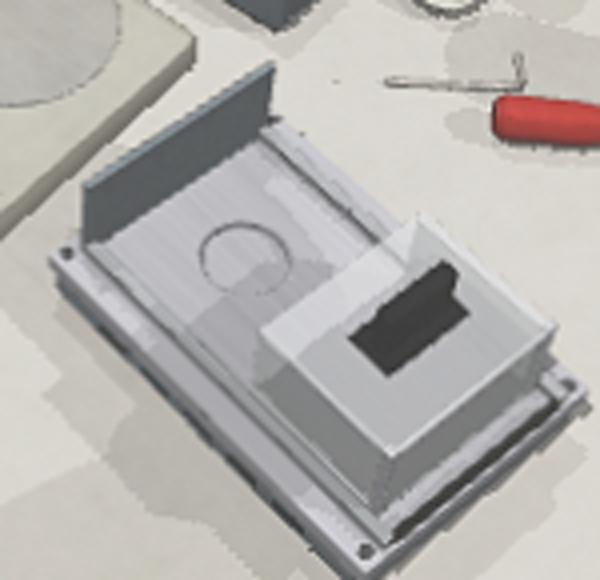

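The crops confirm the white-capped small jar at (246,163) in the scene view, next to the yellow look-alike and the bigger gold-capped jar. The seat ring's centre is at (331,269). Next I fit the positions by depth.

Run:
```python
from h import *
for n in('scene','side'):
    c=load(n); vv,uu=np.mgrid[0:420,0:560]; W=world(c,np.c_[uu.ravel(),vv.ravel()])
    ok=c['z_map'].ravel()>0
    def sel(x0,x1,y0,y1,z0,z1):
        m=ok&(W[:,0]>x0)&(W[:,0]<x1)&(W[:,1]>y0)&(W[:,1]<y1)&(W[:,2]>z0)&(W[:,2]<z1); return W[m]
    def rect(nm,*a):
        p=sel(*a); r=cv2.minAreaRect((p[:,:2]*1000).astype(np.float32)); ci=cv2.minEnclosingCircle((p[:,:2]*1000).astype(np.float32))
        print(n,nm,len(p),'z',np.round(np.median(p[:,2]),4),'rect',np.round(r[0],1),np.round(r[1],1),round(r[2],1),'circ',np.round(ci[0],1),round(ci[1],1))
    rect('jarcap',.51,.60,.12,.215,.056,.066)
    rect('bigcap',.38,.46,.18,.27,.071,.082)
    rect('yellow',.55,.63,.21,.28,.056,.066)
    rect('plunger',.63,.73,-.09,0,.086,.094)
    rect('box',.60,.77,-.12,.04,.03,.053)
    rect('hood',.38,.56,-.42,-.22,.100,.107)
    rect('fin',.38,.56,-.42,-.22,.131,.145)
    rect('wall',.40,.62,-.20,-.05,.08,.107)
    rect('deckall',.35,.65,-.45,-.06,.034,.052)
    rect('seat',.43,.56,-.27,-.15,.028,.0365)
    rect('scale',.3,.65,-.15,.2,.02,.05)
c=load('scene'); print(world(c,[(331.2,269.3)],.04), [world(c,[((x/4+270),(y/4+205))],.04)[0].round(4).tolist() for x,y in[(245,222),(245,295),(199,258),(291,258)]])
```

```text
scene jarcap 110 z 0.0589 rect [555.  164.4] [37.3 36.4] 70.7 circ [554.9 165.6] 20.4
scene bigcap 174 z 0.0757 rect [417.2 225. ] [42.1 41.3] 56.2 circ [416.5 225.6] 22.9
scene yellow 96 z 0.059 rect [586.5 257.9] [36.7 35.4] 7.3 circ [586.6 257.3] 20.1
scene plunger 147 z 0.089 rect [685.  -38.9] [39.1 38.6] 54.9 circ [686.3 -38.9] 21.8
scene box 935 z 0.043 rect [685.7 -39.1] [100.1  97.6] 7.6 circ [683.6 -40.1] 65.3
scene hood 1968 z 0.1034 rect [ 480.  -326.4] [ 96.  122.6] 87.1 circ [ 480.6 -327.2] 76.0
scene fin 141 z 0.1365 rect [ 479.  -327.2] [13.2 49.3] 85.4 circ [ 478.9 -328.4] 24.8
scene wall 400 z 0.0955 rect [ 488.5 -153. ] [  9.2 141.9] 87.3 circ [ 488.5 -151.7] 71.0
scene deckall 5480 z 0.0399 rect [ 502.4 -228. ] [335.9 295. ] 90.0 circ [ 502.  -210.2] 208.2
scene seat 456 z 0.0329 rect [ 490.1 -209.6] [113.8 120. ] 87.6 circ [ 491.2 -213.1] 79.4
scene scale 5100 z 0.0398 rect [487.7  34. ] [305.9 392.4] 10.6 circ [474.7  53.4] 225.1
side jarcap 103 z 0.0597 rect [557.  164.6] [37.8 34.2] 50.8 circ [557.1 164.6] 20.6
side bigcap 147 z 0.0759 rect [417.5 224.4] [44.4
[... 260 characters left out ...]
7.3 circ [685.9 -41.7] 65.5
side hood 2369 z 0.1044 rect [ 479.9 -327.2] [ 98.9 121.3] 86.8 circ [ 480.2 -328.2] 76.1
side fin 210 z 0.1373 rect [ 479.8 -327.8] [14.3 49.2] 87.9 circ [ 479.7 -328.4] 24.7
side wall 671 z 0.0939 rect [ 489.1 -155.3] [ 10.6 138.3] 87.2 circ [ 489.2 -153. ] 69.2
side deckall 5927 z 0.0411 rect [ 503.3 -229.1] [338.2 292.9] 89.9 circ [ 505.1 -211.4] 209.2
side seat 266 z 0.0326 rect [ 481.4 -198.1] [ 43.9 114. ] 66.9 circ [ 489.9 -178.3] 57.0
side scale 4254 z 0.0407 rect [488.3  33.8] [304.9 391.9] 10.8 circ [476.1  51.3] 226.7
[[ 0.48545144 -0.21374229  0.04      ]] [[0.503, -0.197, 0.04], [0.4673, -0.2314, 0.04], [0.466, -0.197, 0.04], [0.5043, -0.2314, 0.04]]
```

View pics/shaker_s.png

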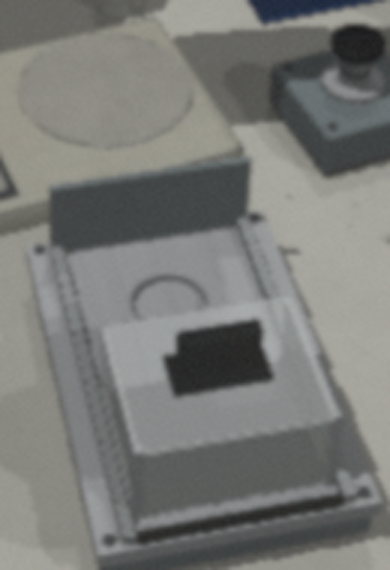

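Run:
```python
from h import *
print('seat from side',world(load('side'),[(301.3,293.8)],.04))
for n in('scene','side'):
    c=load(n); vv,uu=np.mgrid[0:420,0:560]; W=world(c,np.c_[uu.ravel(),vv.ravel()])
    m=(c['z_map'].ravel()>0)&(W[:,2]>.012)&(W[:,2]<.2)
    for y in np.arange(.09,.25,.02):
        k=m&(abs(W[:,1]-y)<.004)&(W[:,0]>.45)&(W[:,0]<.75)
        H=sorted({round(x*100):0 for x in W[k,0]}); print(n,round(y,2),H, W[k,2].max().round(3) if k.any() else '')
```

```text
seat from side [[ 0.48887644 -0.20962224  0.04      ]]
scene 0.09 [49, 50, 51, 52, 53, 54, 55, 56, 57] 0.041
scene 0.11 [66, 67, 68, 69, 70, 71, 72, 73, 74, 75] 0.094
scene 0.13 [66, 67, 68, 69, 70, 71, 72, 73, 74, 75] 0.094
scene 0.15 [54, 55, 56, 57, 66, 67, 68, 69, 70, 71, 72, 73, 74, 75] 0.094
scene 0.17 [53, 54, 55, 56, 57, 66, 71, 72, 73, 74, 75] 0.093
scene 0.19 [65, 66, 70, 71, 73, 74] 0.094
scene 0.21 [65, 66, 67, 73, 74] 0.094
scene 0.23 [66, 67, 68, 69] 0.095
side 0.09 [48, 49, 50, 51, 52, 53, 54, 55, 56, 57] 0.041
side 0.11 [66, 67, 68, 69, 70, 71, 72, 73, 74, 75] 0.095
side 0.13 [66, 67, 68, 69, 70, 71, 72, 73, 74, 75] 0.095
side 0.15 [54, 55, 56, 57, 58, 66, 67, 68, 69, 70, 71, 72, 73, 74, 75] 0.094
side 0.17 [54, 55, 56, 57, 65, 66, 67, 68, 69, 70, 71, 72, 73, 74, 75] 0.094
side 0.19 [65, 66, 67, 68, 69, 70, 71, 72, 73, 74, 75] 0.094
side 0.21 [65, 66, 67, 68, 69, 70, 71, 72, 73, 74, 75] 0.096
side 0.23 [58, 59, 60, 66, 67, 68, 69, 70, 71, 72, 73, 74, 75] 0.095
```

>>> jog_arm:
  gripper: [1, 1, 1, 1, 1, 1, 1, 1]
  offset:
    - [-0.5, 5, 0]
    - [-1.2, 11, 0]
    - [-1.9, 16.5, 0]
    - [-1.9, 16.5, -4]
    - [-1.9, 16.5, -8]
    - [-1.9, 16.5, -8]
    - [-1.9, 16.5, -8]
    - [-1.9, 16.5, -8]
  twist: [0, 0, 0, 0, 0, 0, 0, 0]
  squeeze: 30

```text
clock: 1.1
tcp_pos: [0.5575, 0.1649, 0.1533]
orientation: [0.001, 0.707, 0.707, 0.001]
wrist_force: [-0.6, -1.1, 0.5]
finger_gap: 0.0856
grip_force: 0.0
```

Run:
```python
from h import *
c=grab('wrist'); save(c['image'],'w1'); s=env.get_state(); print(s['clock'],s['tcp_pos'])
vv,uu=np.mgrid[0:420,0:560]; W=world(c,np.c_[uu.ravel(),vv.ravel()])
m=(c['z_map'].ravel()>0)&(abs(W[:,2]-.06)<.005)&(abs(W[:,0]-.556)<.045)&(abs(W[:,1]-.165)<.045)
p=W[m]; print(len(p),cv2.minAreaRect((p[:,:2]*1000).astype(np.float32)),cv2.minEnclosingCircle((p[:,:2]*1000).astype(np.float32)),np.median(p[:,2]))
```

```text
1.15 [0.55733065 0.16490223 0.15321143]
1943 ((558.2885131835938, 167.65359497070312), (37.633670806884766, 37.46677017211914), 56.30194091796875) ((558.4592895507812, 167.3489990234375), 19.215482711791992) 0.05904489164738019
```

View pics/w1.png

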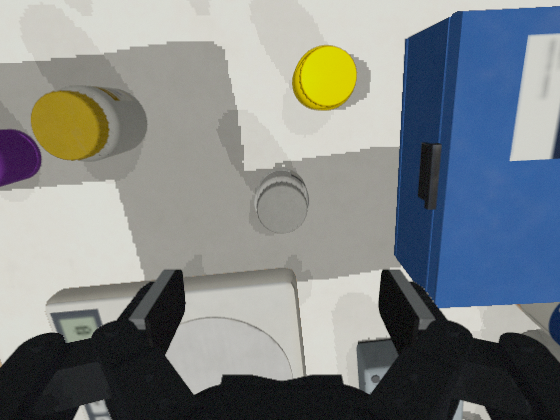

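The wrist view shows the white cap at (282,204), centred between the fingers, with the scale and the blue box clear of the fingers. I go down and grip.

>>> jog_arm:
  gripper: [1, 1, 1, 1, 1, 0, 0, 0]
  offset:
    - [0, 0.1, -4]
    - [0, 0.1, -8]
    - [0, 0.1, -12]
    - [0, 0.1, -13.8]
    - [0, 0.1, -13.8]
    - [0, 0.1, -13.8]
    - [0, 0.1, -13.8]
    - [0, 0.1, -13.8]
  twist: [0, 0, 0, 0, 0, 0, 0, 0]
  squeeze: 30

```text
clock: 2.15
tcp_pos: [0.5571, 0.1661, 0.0149]
orientation: [0.001, 0.707, 0.707, 0.001]
wrist_force: [-1.3, 0.0, 5.8]
finger_gap: 0.0425
grip_force: 30.2
```

>>> jog_arm:
  gripper: [0, 0, 0, 0, 0, 0, 0, 0]
  offset:
    - [0, 0, 0]
    - [0, 0, 0]
    - [0, 0, 0]
    - [0, 0, 0]
    - [0, 0, 4]
    - [0, 0, 8]
    - [0, 0, 13]
    - [0, 0, 13]
  twist: [0, 0, 0, 0, 0, 0, 0, 0]

```text
clock: 3.15
tcp_pos: [0.5591, 0.1665, 0.1482]
orientation: [0.003, 0.707, 0.707, 0.004]
wrist_force: [0.6, 0.3, -1.5]
finger_gap: 0.0423
grip_force: 31.4
```

Run:
```python
from h import *
c=grab('wrist'); a=c['image']; b=grab('scene')['image']; c2=grab('side')
save(np.hstack([cv2.resize(a,(400,300)),cv2.resize(c2['image'],(400,300))]),'w2'); s=env.get_state(); print(s)
```

```text
{'clock': 3.3, 'joint_pos': array([ 1.51840036e-01,  3.62622975e-01, -1.04636713e-01,  1.10476665e+00,
       -1.08454683e-05,  1.72261053e+00]), 'qvel': array([ 0.00064163,  0.01652817, -0.01893202,  0.00104045,  0.00124492,
        0.00098463]), 'tau': array([ 1.01848217e-02, -5.14716589e+01,  2.99977273e+01, -5.92578971e-02,
        7.60902185e-05,  8.39507067e-06]), 'tcp_pos': array([0.55532838, 0.165903  , 0.14246632]), 'orientation': array([-3.59730452e-04,  7.07097510e-01,  7.07115785e-01, -4.98856317e-04]), 'wrist_force': array([ 0.02223634, -0.07578469, -1.36079364]), 'ft_torque': array([ 0.01914108, -0.0022991 , -0.03604595]), 'grip_force': 31.377095357056533, 'finger_gap': 0.04214890828083033}
```

View pics/w2.png

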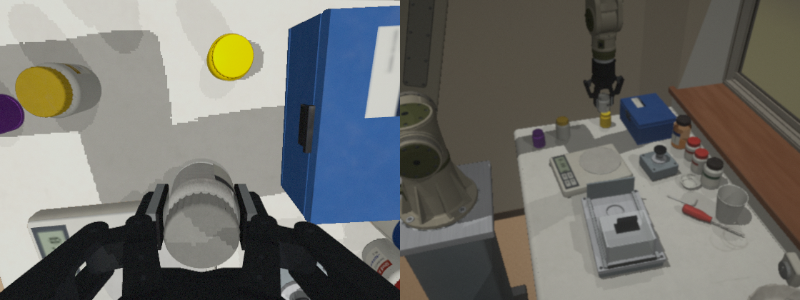

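The jar is held upright. I move past the seat, raised, so the wrist camera can measure both the seat and the held jar.

>>> jog_arm:
  gripper: [0, 0, 0, 0, 0, 0, 0, 0]
  offset:
    - [-1, -4, 3]
    - [-2, -10, 5]
    - [-3, -16, 5]
    - [-4, -22, 5]
    - [-5, -28, 5]
    - [-6, -34, 5]
    - [-7, -39, 5]
    - [-7, -43, 5]
  twist: [0, 0, 0, 0, 0, 0, 0, 0]

```text
clock: 4.3
tcp_pos: [0.4841, -0.2654, 0.1912]
orientation: [-0.002, 0.708, 0.706, -0.0]
wrist_force: [0.1, -0.8, -1.2]
finger_gap: 0.042
grip_force: 31.4
```

>>> jog_arm:
  gripper: [0, 0, 0, 0, 0, 0, 0, 0]
  offset:
    - [0, 0, 0]
    - [0, 0, 0]
    - [0, 0, 0]
    - [0, 0, 0]
    - [0, 0, 0]
    - [0, 0, 0]
    - [0, 0, 0]
    - [0, 0, 0]
  twist: [0, 0, 0, 0, 0, 0, 0, 0]

```text
clock: 5.3
tcp_pos: [0.4861, -0.2641, 0.1934]
orientation: [0.0, 0.707, 0.707, 0.0]
wrist_force: [0.5, 0.1, -0.2]
finger_gap: 0.0422
grip_force: 31.4
```

Run:
```python
from h import *
c=grab('wrist'); save(c['image'],'w3'); s=env.get_state(); print(s['clock'],s['tcp_pos'],s['orientation'])
vv,uu=np.mgrid[0:420,0:560]; W=world(c,np.c_[uu.ravel(),vv.ravel()])
t=s['tcp_pos']; m=(c['z_map'].ravel()>0)
k=m&(abs(W[:,0]-t[0])<.018)&(abs(W[:,1]-t[1])<.03)&(W[:,2]>t[2]+.043)
p=W[k]; print('cap',len(p),np.median(p[:,2]),cv2.minAreaRect((p[:,:2]*1000).astype(np.float32)))
k=m&(W[:,2]>.025)&(W[:,2]<.0365)&(abs(W[:,0]-.486)<.04)&(abs(W[:,1]+.213)<.04)
p=W[k]; print('seat',len(p),np.median(p[:,2]),cv2.minAreaRect((p[:,:2]*1000).astype(np.float32)),cv2.minEnclosingCircle((p[:,:2]*1000).astype(np.float32)))
```

```text
5.35 [ 0.4860209  -0.26405825  0.19332597] [4.06436734e-05 7.07146788e-01 7.07066771e-01 2.52456721e-05]
cap 15455 0.2669069819324158 ((486.0490417480469, -261.45635986328125), (35.99356460571289, 39.19483184814453), 0.09554166346788406)
seat 2606 0.03168283062319799 ((487.84991455078125, -211.21852111816406), (49.59871292114258, 49.60768508911133), 66.102783203125) ((487.8704833984375, -211.20985412597656), 25.08896255493164)
```

View pics/w3.png

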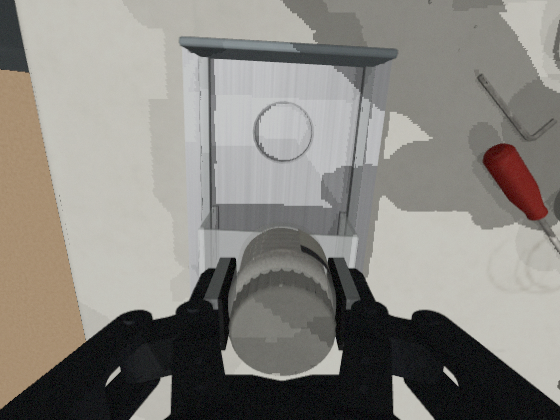

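Run:
```python
from h import *
c=load('wrist'); t=np.array([.486,-.264,.1933])
vv,uu=np.mgrid[0:420,0:560]; W=world(c,np.c_[uu.ravel(),vv.ravel()])
k=(c['z_map'].ravel()>0)&(abs(W[:,0]-t[0])<.025)&(abs(W[:,1]-t[1])<.04)
print(np.histogram(W[k,2],bins=np.arange(.17,.29,.004)))
for z0,z1 in((.236,.244),(.23,.236)):
    p=W[k&(W[:,2]>z0)&(W[:,2]<z1)]; print(len(p),np.median(p[:,2]),cv2.minAreaRect((p[:,:2]*1000).astype(np.float32)),p[:,:2].min(0),p[:,:2].max(0))
```

```text
(array([   0,    0,   60,  204,  223,  247,  271,  371,  424,  436,  510,
        536,  930, 1577,  814, 1372, 6939, 1077,  169,  218,  194,   20,
        453,  870, 2038, 2641, 3133, 2396, 1222]), array([0.17 , 0.174, 0.178, 0.182, 0.186, 0.19 , 0.194, 0.198, 0.202,
       0.206, 0.21 , 0.214, 0.218, 0.222, 0.226, 0.23 , 0.234, 0.238,
       0.242, 0.246, 0.25 , 0.254, 0.258, 0.262, 0.266, 0.27 , 0.274,
       0.278, 0.282, 0.286]))
7602 0.2374151970427241 ((489.09906005859375, -261.7329406738281), (48.34491729736328, 37.84101104736328), 16.651277542114258) [ 0.46101037 -0.28105479] [ 0.51098956 -0.24371692]
1862 0.23248527569966287 ((485.4045104980469, -261.5458679199219), (36.320701599121094, 49.94485855102539), 85.96192169189453) [ 0.46108302 -0.28022423] [ 0.51096847 -0.24343743]
```

Run:
```python
from h import *
c=load('wrist')
vv,uu=np.mgrid[0:420,0:560]; W=world(c,np.c_[uu.ravel(),vv.ravel()])
for y in np.arange(-.278,-.244,.004):
    k=(W[:,2]>.2345)&(W[:,2]<.2415)&(abs(W[:,1]-y)<.001)&(abs(W[:,0]-.486)<.021)
    x=W[k,0]; print(round(y,3),len(x),x.min().round(4),x.max().round(4),((x.min()+x.max())/2).round(4))
```

```text
-0.278 234 0.4753 0.4986 0.487
-0.274 359 0.4719 0.5018 0.4868
-0.27 437 0.4694 0.5041 0.4867
-0.266 495 0.4681 0.5054 0.4867
-0.262 507 0.4678 0.5054 0.4866
-0.258 524 0.4687 0.5052 0.4869
-0.254 513 0.4702 0.5038 0.487
-0.25 477 0.4725 0.5014 0.487
-0.246 382 0.4764 0.4974 0.4869
```

>>> jog_arm:
  gripper: [0, 0, 0, 0, 0, 0, 0, 0]
  offset:
    - [0.1, 3, 0]
    - [0.1, 5.1, 0]
    - [0.1, 5.1, -4]
    - [0.1, 5.1, -8]
    - [0.1, 5.1, -11]
    - [0.1, 5.1, -13]
    - [0.1, 5.1, -13]
    - [0.1, 5.1, -13]
  twist: [0, 0, 0, 0, 0, 0, 0, 0]

```text
clock: 6.35
tcp_pos: [0.4876, -0.2132, 0.0642]
orientation: [0.001, 0.707, 0.707, 0.0]
wrist_force: [0.4, 0.4, -0.6]
finger_gap: 0.0423
grip_force: 31.4
```

>>> jog_arm:
  gripper: [0, 0, 0, 0, 0, 0, 0, 0]
  offset:
    - [0, 0, -0.3]
    - [0, 0, -0.6]
    - [0, 0, -0.9]
    - [0, 0, -1.2]
    - [0, 0, -1.5]
    - [0, 0, -1.7]
    - [0, 0, -1.7]
    - [0, 0, -1.7]
  twist: [0, 0, 0, 0, 0, 0, 0, 0]

```text
clock: 7.35
tcp_pos: [0.4869, -0.213, 0.0469]
orientation: [0.0, 0.707, 0.707, -0.0]
wrist_force: [-2.1, 1.3, 5.8]
finger_gap: 0.0423
grip_force: 32.0
```

Against the pick height, the jar's bottom is now at 0.0469−0.0149 = 0.032 m, the seat floor, with 6 N of contact. I release and rise.

>>> jog_arm:
  gripper: [0.6, 0.7, 1, 1, 1, 1, 1, 1]
  offset:
    - [0, 0, 0.1]
    - [0, 0, 0.1]
    - [0, 0, 0.1]
    - [0, 0, 0.1]
    - [0, 0, 4]
    - [0, 0, 9]
    - [0, 0, 14]
    - [0, 0, 14]
  twist: [0, 0, 0, 0, 0, 0, 0, 0]

```text
clock: 8.35
tcp_pos: [0.4895, -0.2145, 0.1908]
orientation: [0.004, 0.707, 0.707, 0.001]
wrist_force: [0.0, -0.1, -1.0]
finger_gap: 0.0854
grip_force: 0.0
```

```bash
cat > jar.py <<'E'
from h import *
c=grab('scene'); vv,uu=np.mgrid[0:420,0:560]; W=world(c,np.c_[uu.ravel(),vv.ravel()])
d=grab('wrist'); V=world(d,np.c_[uu.ravel(),vv.ravel()])
for w in(W,V):
    p=w[(abs(w[:,0]-.488)<.035)&(abs(w[:,1]+.211)<.035)&(w[:,2]>.085)&(w[:,2]<.098)]
    if len(p)>10: print(len(p),np.median(p[:,2]),cv2.minAreaRect((p[:,:2]*1000).astype(np.float32)))
save(np.hstack([cv2.resize(c['image'][150:360,250:530],(400,300)),cv2.resize(d['image'],(400,300))]),'rel')
s=env.get_state(); print(s['clock'],s['tcp_pos'],s['finger_gap'])
E
python3 jar.py
```

```text
213 0.09011654832347049 ((485.62603759765625, -213.3196258544922), (36.31471252441406, 37.22967529296875), 65.32891845703125)
1927 0.09100226698800154 ((487.79266357421875, -211.22036743164062), (37.4752082824707, 37.03617858886719), 77.82170104980469)
8.45 [ 0.48728554 -0.21316953  0.18662723] 0.08553429615242039
```

View pics/rel.png

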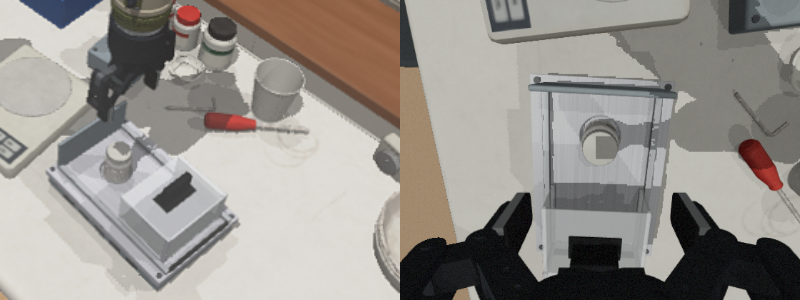

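The jar stands in the seat, its top at 0.0905 m and 0.1 mm from the seat centre in the wrist camera. The guard is still open. Next I go behind the fin with the fingers shut.

>>> jog_arm:
  gripper: [0, 0, 0, 0, 0, 0, 0, 0]
  offset:
    - [0, -4, 1]
    - [-0.4, -9, 1]
    - [-0.8, -14.9, 1]
    - [-0.8, -14.9, 1]
    - [-0.8, -14.9, 0]
    - [-0.8, -14.9, -4]
    - [-0.8, -14.9, -7]
    - [-0.8, -14.9, -7]
  twist: [0, 0, 0, -3, -3, -3, -3, -3]

```text
clock: 9.45
tcp_pos: [0.4769, -0.3588, 0.1124]
orientation: [-0.004, 0.725, 0.689, -0.0]
wrist_force: [0.2, 0.5, 0.2]
finger_gap: -0.0001
grip_force: 0.0
```

```bash
cat > fin.py <<'E'
from h import *
for n in('scene','side'):
    c=grab(n); vv,uu=np.mgrid[0:420,0:560]; W=world(c,np.c_[uu.ravel(),vv.ravel()])
    p=W[(abs(W[:,0]-.48)<.045)&(W[:,1]>-.35)&(W[:,1]<-.15)&(W[:,2]>.131)&(W[:,2]<.141)]
    dark=c['image'].reshape(-1,3)
    h=W[(abs(W[:,0]-.48)<.07)&(W[:,1]>-.40)&(W[:,1]<-.10)&(W[:,2]>.100)&(W[:,2]<.107)]
    print(n,'hood y',np.percentile(h[:,1],[0.5,99.5]).round(4))
    if len(p)>10: print(n,len(p),cv2.minAreaRect((p[:,:2]*1000).astype(np.float32)))
s=env.get_state(); print(s['clock'],s['tcp_pos'],s['wrist_force'],s['finger_gap'])
E
python3 fin.py
```

```text
scene hood y [-0.3754 -0.149 ]
scene 13 ((469.5422058105469, -322.359375), (4.938199043273926, 30.742013931274414), 85.50497436523438)
side hood y [-0.3772 -0.1497]
9.55 [ 0.47895898 -0.36110196  0.11607439] [ 0.47335452 -0.9644878  -0.1307076 ] 0.00017505254815604435
```

>>> jog_arm:
  gripper: [0, 0, 0, 0, 0, 0, 0, 0]
  offset:
    - [0.05, 1, 0]
    - [0.15, 3, 0]
    - [0.25, 5, 0]
    - [0.35, 7, 0]
    - [0.45, 9, 0]
    - [0.5, 10.5, 0]
    - [0.6, 12, 0]
    - [0.6, 12, 0]
  twist: [0, 0, 0, 0, 0, 0, 0, 0]

```text
clock: 10.55
tcp_pos: [0.4843, -0.24, 0.1158]
orientation: [-0.001, 0.725, 0.689, 0.0]
wrist_force: [-0.3, 0.5, 0.3]
finger_gap: 0.0003
grip_force: 0.0
```

>>> jog_arm:
  gripper: [0, 0, 0, 0, 0, 0, 0, 0]
  offset:
    - [0, 0.3, 0]
    - [0, 0.6, 0]
    - [0, 0.9, 0]
    - [0, 1.2, 0]
    - [0.1, 1.4, 0]
    - [0.1, 1.6, 0]
    - [0.1, 1.7, 0]
    - [0.1, 1.7, 0]
  twist: [0, 0, 0, 0, 0, 0, 0, 0]

```text
clock: 11.55
tcp_pos: [0.4861, -0.2248, 0.1164]
orientation: [-0.0, 0.725, 0.688, 0.0]
wrist_force: [-0.4, -1.1, -0.6]
finger_gap: -0.0001
grip_force: 0.4
```

```bash
python3 fin.py
```

```text
scene hood y [-0.2571 -0.149 ]
scene 49 ((474.52484130859375, -222.82986450195312), (18.24134635925293, 46.09720230102539), 49.31099319458008)
side hood y [-0.2586 -0.1492]
side 91 ((484.1683044433594, -223.5503692626953), (29.551179885864258, 49.78495407104492), 81.2807846069336)
11.65 [ 0.48628785 -0.22476176  0.11645002] [ 0.21350931 -0.51761461  0.06161486] 0.0004594696768626167
```

>>> jog_arm:
  gripper: [0, 0, 0, 0, 0, 0, 0, 0]
  offset:
    - [0, 0.2, 0]
    - [0, 0.4, 0]
    - [0, 0.6, 0]
    - [0, 0.7, 0]
    - [0, 0.8, 0]
    - [0, 0.9, 0]
    - [0, 1.0, 0]
    - [0, 1.0, 0]
  twist: [0, 0, 0, 0, 0, 0, 0, 0]

```text
clock: 12.65
tcp_pos: [0.4865, -0.2216, 0.1167]
orientation: [0.005, 0.727, 0.687, -0.005]
wrist_force: [-2.1, -22.5, -8.1]
finger_gap: -0.0003
grip_force: 11.0
```

```bash
python3 fin.py
```

```text
scene hood y [-0.2539 -0.1484]
scene 52 ((475.0355529785156, -219.09486389160156), (16.55235481262207, 46.74905014038086), 49.312313079833984)
side hood y [-0.2556 -0.1507]
side 99 ((484.9360046386719, -220.23663330078125), (27.591970443725586, 48.54027557373047), 85.40269470214844)
12.75 [ 0.4864678  -0.22160221  0.11664165] [ -1.7024926  -22.4065326   -6.88084766] 0.00034095602379191506
```

The guard met a hard stop at 22 N with its rear edge where it should be when shut. I back off, rise and go over the plunger.

>>> jog_arm:
  gripper: [0, 0, 0, 0, 0, 0, 0, 0]
  offset:
    - [0, -1.5, 0]
    - [0, -1.5, 4]
    - [0, -1.5, 8]
    - [4, 3, 8]
    - [8, 7, 8]
    - [12, 11, 8]
    - [16, 15, 8]
    - [20, 17.5, 8]
  twist: [0, 0, 0, 0, 0, 0, 0, 0]

```text
clock: 13.75
tcp_pos: [0.6869, -0.0371, 0.1964]
orientation: [-0.001, 0.725, 0.689, 0.0]
wrist_force: [0.7, -0.3, 0.7]
finger_gap: 0.0
grip_force: 0.0
```

>>> jog_arm:
  gripper: [0, 0, 0, 0, 0, 0, 0, 0]
  offset:
    - [0, 0, -2]
    - [0, 0, -4]
    - [0, 0, -6]
    - [0, 0, -8]
    - [0, 0, -8.5]
    - [0, 0, -9]
    - [0, 0, -9]
    - [0, 0, -9]
  twist: [0, 0, 0, 0, 0, 0, 0, 0]

```text
clock: 14.75
tcp_pos: [0.6865, -0.0401, 0.1072]
orientation: [0.0, 0.725, 0.688, 0.0]
wrist_force: [0.7, 0.1, -0.4]
finger_gap: 0.0004
grip_force: 0.0
```

```bash
python3 - <<'E'
from h import *
a=grab('scene')['image'];b=grab('side')['image']
f=lambda i,r,c:cv2.resize(i[r:r+150,c:c+200],(400,300),interpolation=cv2.INTER_CUBIC)
save(np.vstack([f(a,130,260),f(b,180,240)]),'pl'); s=env.get_state(); print(s['clock'],s['tcp_pos'],s['wrist_force'])
E
python3 fin.py
```

```text
14.85 [ 0.68642212 -0.04008898  0.10706616] [-0.01126068 -0.4647017   0.0648641 ]
scene hood y [-0.2534 -0.1491]
scene 122 ((484.8363037109375, -204.78604125976562), (13.190399169921875, 51.53739929199219), 85.0950927734375)
side hood y [-0.2556 -0.1497]
side 169 ((486.5608825683594, -206.07789611816406), (13.699166297912598, 50.28213882446289), 89.20360565185547)
14.95 [ 0.68629831 -0.04006749  0.10683533] [ 0.61823054 -0.06113751  0.78447012] 1.58988282194324e-05
```

View pics/pl.png

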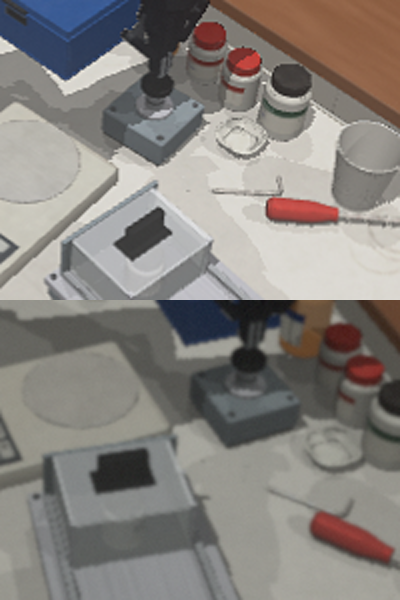

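The guard has travelled 122 mm and the hood meets the wall with the jar inside. The fingers stand over the pad. I press in small steps.

>>> jog_arm:
  gripper: [0, 0, 0, 0, 0, 0, 0, 0]
  offset:
    - [0, 0, -0.5]
    - [0, 0, -1]
    - [0, 0, -1.4]
    - [0, 0, -1.7]
    - [0, 0, -2]
    - [0, 0, -2.2]
    - [0, 0, -2.2]
    - [0, 0, -2.2]
  twist: [0, 0, 0, 0, 0, 0, 0, 0]

```text
clock: 15.95
tcp_pos: [0.6858, -0.04, 0.0845]
orientation: [-0.0, 0.725, 0.688, -0.0]
wrist_force: [-3.2, 0.7, 3.9]
finger_gap: -0.0
grip_force: 1.9
```

>>> jog_arm:
  gripper: [0, 0, 0, 0, 0, 0, 0, 0]
  offset:
    - [0, 0, -0.2]
    - [0, 0, -0.4]
    - [0, 0, -0.6]
    - [0, 0, -0.7]
    - [0, 0, -0.7]
    - [0, 0, -0.7]
    - [0, 0, -0.7]
    - [0, 0, -0.7]
  twist: [0, 0, 0, 0, 0, 0, 0, 0]

```text
clock: 16.95
tcp_pos: [0.686, -0.04, 0.0774]
orientation: [0.0, 0.725, 0.688, 0.0]
wrist_force: [-3.2, -0.9, 5.6]
finger_gap: -0.0
grip_force: 2.8
```

```bash
python3 - <<'E'
from h import *
F=[];Z=[]
for i in range(4):
    c=env.read_camera('side'); s=env.get_state(); F.append(s['wrist_force']);Z.append(s['tcp_pos'])
print(s['clock'],np.mean(F,0),Z[0],Z[-1])
E
python3 fin.py
```

```text
17.15 [-3.35751239  0.58800696  6.19445887] [ 0.68599916 -0.03999817  0.0774457 ] [ 0.68600941 -0.0400368   0.0774581 ]
scene hood y [-0.253  -0.1489]
scene 119 ((485.7420959472656, -204.79473876953125), (12.343957901000977, 50.74861526489258), 88.86625671386719)
side hood y [-0.2552 -0.1503]
side 164 ((486.5321350097656, -205.42776489257812), (14.874528884887695, 49.315452575683594), 88.40079498291016)
17.25 [ 0.6859996  -0.04001369  0.07742334] [-3.4557271   0.17217982  5.53582185] -0.000136094780662674
```

>>> jog_arm:
  gripper: [0, 0, 0, 0, 0, 0, 0, 0]
  offset:
    - [0, 0, 0]
    - [0, 0, 0]
    - [0, 0, 0]
    - [0, 0, 0]
    - [0, 0, 0]
    - [0, 0, 0]
    - [0, 0, 0]
    - [0, 0, 0]
  twist: [0, 0, 0, 0, 0, 0, 0, 0]

```text
clock: 18.25
tcp_pos: [0.686, -0.04, 0.0774]
orientation: [0.0, 0.725, 0.688, 0.0]
wrist_force: [-3.9, 0.5, 4.8]
finger_gap: 0.0001
grip_force: 2.8
```

```bash
python3 -c "
from h import *
print(env.get_state()['tcp_pos']); print(env.hand_in())"
```

```text
[ 0.68599868 -0.03996532  0.0774223 ]
the job is handed in; nothing more can be done
None
```

I handed the job in at about 18 s: the small jar is in the seat, the guard is shut over it, and the arm is holding the plunger at about 12.5 mm (by tool height); the hand-in returned no verdict.

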